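# Deburr the spindle tube and load the wire reels

## Robot

A 7-joint arm with a two-finger parallel gripper is mounted at the origin on the work surface. World frame = base frame: x ahead of the robot, y to its left, z up, the work surface at z = 0. Lengths are in m, angles in rad, forces in N, time in s.
With the tool pointing down it reaches from about 0.425 to 0.95 m from the base axis. Payload 4.7 kg.
Tool frame: the origin (TCP) lies midway between the tips of the shut fingers; the grasp point (between the pads) lies 19 mm behind it (hold_point_z is the distance from the TCP to the grasp point, in m); z points along the fingers, y is the line along which they close (so a half turn about z gives the same grasp; the last joint's range is limited). The gripper opens to 85 mm and grips with 20 to 120 N. Pads are 22 mm wide; open, the fingers measure 114 mm over their backs; the gripper's body (76 mm by 85 mm) begins 54 mm behind the grasp point. The pads swing forward as they close: fully open they stand 13 mm farther back than shut.
Start: joints at [1.23, 0.469, -0.049, 1.532, 0.024, 1.141, -0.082], TCP at [0.207, -0.642, 0.231] pointing down, gripper open.
Joint ranges: [-2.59, 2.59], [-0.33, 1.99], [-1.39, 1.29], [0.1, 2.45], [-1.04, 4.18], [0.21, 1.99], [-2.66, 2.66]. Speed limits (rad/s): [2.57, 2.57, 3.14, 3.14, 3.14, 3.14, 3.14].

## Interface

Orientations are given as a unit quaternion [x, y, z, w].
In Python, from bench import * gives the robot as it stands. The module is installed in compiled form; this text tells all that it offers. Calls block until the motion is done:
- goto(position, orientation): joint-space move of the TCP to a pose.
- move_l(position, max_speed=0.15, ori=None, stop_force=None): straight line of the TCP; ori=None keeps the orientation; max_speed is the mean speed in m/s. With stop_force (N) it stops when the force on the tool has changed by that much, and returns True; else False.
- move_j(angles): joint-space move.
- ungrasp() and close(newtons=None): open the fingers fully, or close them until they stop; newtons is the grip in N (None keeps the last).
- dwell(seconds).
- inverse_kinematics(position, orientation): joint angles nearest the present ones, or None.
- snapshot(name): name is "scene" or "side" or "wrist"; returns a dict with "frame" (384x512x3 uint8, blue, green, red), "vfov" (degrees; the focal length in pixels is half the picture's height over the tangent of half this angle, whatever the lens; pixels are square), "cx", "cy" (the principal point, pixels), "extrinsics" (4x4, takes a point from world to camera coordinates); the wrist camera has in their place "T_tool_cam" (4x4, takes a point from camera to tool coordinates, whose origin is the TCP and whose axes are the flange's). Camera axes: x right, y up, looking along -z (the intrinsics and any distortion apply to the point x, -y, -z); pixel columns grow to the right and rows downward; lengths in m; the calibration is good to about 2 mm. A picture is of the moment at which its call begins: read the wrist's pose just before it. There is no depth.
A pose or a line that the arm cannot do raises IKError and nothing moves.
- close_job(): hands the job in; it is judged then, once.
Trained networks look in the newest picture that a camera, given by its name, has taken for a name from the list of things; names that differ only in an ending like _2 or _b are one class to them, and where a whole thing is asked for, a point or a joint stands for the part that bears it (a point fixed in the world has none). Each returns a list of dicts, best first, with "confidence" (0 to 1); they miss things now and then, are a little off and sometimes report something else, mostly with a low value. They report only what shows in the picture. A call takes as long as a camera call. They do not tell look-alikes from the thing itself.
- search_frame(camera, thing): "pixel" ([column, row] in pixels, amid what is visible of it).
- regions_of(camera, thing): "region" (384x512 bool, what is visible of it) and "pixel" ([column, row] in pixels, amid what is visible of it).
- landmark_of(camera, thing): "pixel" ([column, row] in pixels: a listed point, or the origin of a listed thing).
Readings, each from a call of its own:
- get_clock(): time.
- get_joint_pos(): joint angles.
- get_qd(): joint speeds.
- get_joint_efforts(): joint torques, N m.
- get_eef_pos(): TCP position.
- get_tcp_rot(): TCP orientation.
- get_ft_force(): force on the tool from outside, world axes, zero at the start.
- get_ft_torque(): the same for the moment, N m.
- get_opening(): opening from 0.0 (shut) to 1.0 (fully open).
- get_grip_force(): force on a finger pad.
Only numpy, scipy, OpenCV 4.12 (cv2) and the standard library are available. Lean on these libraries where they do the work, as an engineer would, in place of code of your own. Each camera call takes 0.05 s, during which the arm holds its last target. There are 200 camera calls.

## Task

Make the reel stand ready: throw its orange clamp lever right over to lock it, then, with the spindle still bare, take the deburring tool and run its blade with light, steady contact around the inner edge of the spindle tube's open top, starting at the red mark and going anticlockwise (seen from above) one full circle back to the mark. Put the tool back upright in its wooden holder, and only then slide every wire reel on the bench down onto the spindle, one on another in any order. Leave the clamp locked and the other things on the bench where they are.

Things in the scene. Friction and masses are not known exactly. Their poses are not given: they have to be found in the camera images.
- stand: fixed reel stand: steel plate 12 mm thick, 130 mm in x, y -65 to +165 mm, with an upright tube spindle, 36 mm outside, 28 mm inside diameter, open top 92 mm above the bench. Origin on the tube's axis at bench height, z up. The red mark (strip on plate and tube) is on its -x side, facing the robot within 0.3 rad; anticlockwise from it runs to its -y, +x, +y sides
- spindle_top (a point): centre of the tube's open top, level with its rim; axes as the stand's. The inner edge to deburr is a circle of 14 mm radius about it
- clamp (a joint): clamp lever on the stand, hinged about the stand's y axis: starts at 0 to 0.15 rad leaning towards the stand's -x, reads 1.2 when thrown right over to +x (locked; above 1.0 counts). Stiff by friction (1 to 2 N at the ball), stays where left
- clamp_tip (a point): centre of the orange ball (26 mm across) at the lever's end, 60 mm from its pivot; the pivot is at x 0, y 120 mm, height 34 mm in the stand's frame, so the ball swings in a plane 120 mm to the stand's +y
- holder: fixed wooden block 70 x 70 x 60 mm high with an upright hole 27 mm across right through it; origin under its centre on the bench, z up
- tool: deburring tool, 130 g, upright in the holder: square blue handle 22 x 22 mm, faces along x and y, 6 to 64 mm above the origin; the underside of its round collar (36 mm across) is the origin and rests on the holder's top, 60 mm above the bench; below it a 10 mm shank and the blade. z points up the handle. Yaw starts as the holder's
- blade_tip (a point): point of the blade, on the tool's axis, 50 mm below its origin when not pressed. The blade is a cone, point down: 3 mm across at the point, 16 mm across 10 mm above it, then straight for 3 mm. With the point 9 mm off the bore's axis and 5 mm below the rim its flank rests on the edge. Contact counts with the point 1 to 15 mm below the rim
- blade (a joint): how far the blade is pushed up into the handle against its spring: 0 free, 0.010 m at the stop; about 0.75 N at first touch plus 0.25 N per mm, so 3 to 6 mm is light, steady pressure
- reel_a: wire reel wound with copper wire, black flanges, lying flat on the bench: a ring 64 mm across, 24 mm high, with an open bore 40 mm across right through; about 150 g. It may be absent. Origin at the centre of its underside, z along its axis (up)
- reel_b: wire reel wound with green wire, black flanges, lying flat on the bench: a ring 64 mm across, 24 mm high, with an open bore 40 mm across right through; about 150 g. It may be absent. Origin at the centre of its underside, z along its axis (up)
- reel_c: wire reel wound with yellow wire, black flanges, lying flat on the bench: a ring 64 mm across, 24 mm high, with an open bore 40 mm across right through; about 150 g. It may be absent. Origin at the centre of its underside, z along its axis (up)
- driver: screwdriver lying on the bench beyond the stand; leave it
- spanner: steel spanner lying beyond the stand; leave it
- jar: jar 60 mm across, 80 mm high, with a dark cap; leave it
- offcut: upright copper tube offcut 36 mm across, 45 mm high; leave it
- sander: cork sanding block 90 x 60 x 35 mm; leave it
Things that resemble listed ones, but are neither listed nor needed, are in the scene too. Of the things like the tool, leave any that is green or yellow; of the rest the smaller one is meant.

How it is judged:
On the way, in this order (a step that is already met when the one before it is completed fails the run):
1. blade point down in the bore and its flank bearing on the tube's inner edge, at the red mark (contact force between tool and stand above 0.4 N and z of blade_tip in the frame of spindle_top between -0.015 and -0.001 m and x of blade_tip in the frame of spindle_top below -0.004 m and y of blade_tip in the frame of spindle_top between -0.004 and 0.004 m), for 0.12 s.
2. blade point down in the bore and its flank bearing on the tube's inner edge, 45 degrees on from the mark (anticlockwise from above) (contact force between tool and stand above 0.4 N and z of blade_tip in the frame of spindle_top between -0.015 and -0.001 m and x of blade_tip in the frame of spindle_top below -0.004 m and y of blade_tip in the frame of spindle_top below -0.004 m), for 0.12 s.
3. blade point down in the bore and its flank bearing on the tube's inner edge, 90 degrees on (contact force between tool and stand above 0.4 N and z of blade_tip in the frame of spindle_top between -0.015 and -0.001 m and x of blade_tip in the frame of spindle_top between -0.004 and 0.004 m and y of blade_tip in the frame of spindle_top below -0.004 m), for 0.12 s.
4. blade point down in the bore and its flank bearing on the tube's inner edge, 135 degrees on (contact force between tool and stand above 0.4 N and z of blade_tip in the frame of spindle_top between -0.015 and -0.001 m and x of blade_tip in the frame of spindle_top above 0.004 m and y of blade_tip in the frame of spindle_top below -0.004 m), for 0.12 s.
5. blade point down in the bore and its flank bearing on the tube's inner edge, 180 degrees on (opposite the mark) (contact force between tool and stand above 0.4 N and z of blade_tip in the frame of spindle_top between -0.015 and -0.001 m and x of blade_tip in the frame of spindle_top above 0.004 m and y of blade_tip in the frame of spindle_top between -0.004 and 0.004 m), for 0.12 s.
6. blade point down in the bore and its flank bearing on the tube's inner edge, 225 degrees on (contact force between tool and stand above 0.4 N and z of blade_tip in the frame of spindle_top between -0.015 and -0.001 m and x of blade_tip in the frame of spindle_top above 0.004 m and y of blade_tip in the frame of spindle_top above 0.004 m), for 0.12 s.
7. blade point down in the bore and its flank bearing on the tube's inner edge, 270 degrees on (contact force between tool and stand above 0.4 N and z of blade_tip in the frame of spindle_top between -0.015 and -0.001 m and x of blade_tip in the frame of spindle_top between -0.004 and 0.004 m and y of blade_tip in the frame of spindle_top above 0.004 m), for 0.12 s.
8. blade point down in the bore and its flank bearing on the tube's inner edge, 315 degrees on (contact force between tool and stand above 0.4 N and z of blade_tip in the frame of spindle_top between -0.015 and -0.001 m and x of blade_tip in the frame of spindle_top below -0.004 m and y of blade_tip in the frame of spindle_top above 0.004 m), for 0.12 s.
9. blade point down in the bore and its flank bearing on the tube's inner edge, back at the mark, the circle closed (all of step 1), for 0.12 s.
10. deburring tool back in its holder (horizontal distance between tool and holder below 0.008 m and z of tool in the frame of holder between 0.055 and 0.064 m and angle between tool's own z axis and vertical below 0.12 rad), for 0.2 s.
At the end, for the whole second after the job is handed in: Every reel present is on the spindle (axis within 7 mm of the tube's, underside 6 to 65 mm up, level within 0.1 rad, at rest); the tool stands in its holder (within 8 mm of the hole's axis, collar underside 55 to 64 mm up, upright within 0.12 rad); the clamp reads above 1.0 rad (all of step 10 and horizontal distance between each of reel_a, reel_b, reel_c and spindle_top below 0.007 m and z of reel_a in the frame of stand between 0.006 and 0.065 m and angle between each of reel_a, reel_b, reel_c's own z axis and vertical below 0.1 rad and linear speed of each of reel_a, reel_b, reel_c below 0.03 m/s and z of reel_b in the frame of stand between 0.006 and 0.065 m and z of reel_c in the frame of stand between 0.006 and 0.065 m and value of joint clamp above 1 rad); the robot touches nothing.
It fails at once if the tool is pressed on the stand before the clamp lever is locked (contact force between tool and stand above 0.4 N and value of joint clamp below 1 rad).
It fails at once if the tool bears on the stand with more than 15 N (contact force between tool and stand above 15 N).
It fails at once if a reel is on the spindle while the tool is out of its holder (horizontal distance between any of reel_a, reel_b, reel_c and spindle_top below 0.015 m and z of tool in the frame of holder above 0.08 m).
It fails at once if a bystander on the bench is pushed more than 40 mm (distance of any of driver, spanner, jar, offcut, sander from where it was at the start of the episode above 0.04 m).
Of reel_a, reel_b, reel_c only 2 to 3 are there at a start; the rules pass over those that are not, and their reading is None.
At some moment in a run one of reel_a, reel_b, reel_c may be knocked a few centimetres aside while the robot is not near it.
It also fails if it takes over 210 s, if anything falls off the work surface, if the arm or the gripper's body presses on something with over 40 N, if the wrist force passes 120 N, or if a joint passes its speed limit or range.

## Working session

There is one attempt and no reset: what is moved stays moved. The work goes in short steps, each a Python script; the robot and the scene stay as the last script left them, time stands still between calls to the robot, and variables do not carry over. Pictures are saved under pics/ and viewed, at most 14 in all, crops included, and the job is handed in when it is done.

```bash
mkdir -p pics
cat > h.py <<'E'
from bench import *
import numpy as np, cv2
from scipy.spatial.transform import Rotation as R
def snap(cam):
    p,q=get_eef_pos(),get_tcp_rot()
    s=snapshot(cam)
    if "extrinsics" in s: E=np.array(s["extrinsics"])
    else:
        T=np.eye(4);T[:3,:3]=R.from_quat(q).as_matrix();T[:3,3]=p
        E=np.linalg.inv(T@np.array(s["T_tool_cam"]))
    s["E"]=E; h=s["frame"].shape[0]
    s["f"]=h/2/np.tan(np.radians(s["vfov"])/2)
    return s
def ray(s,px):
    d=np.array([(px[0]-s["cx"])/s["f"],-(px[1]-s["cy"])/s["f"],-1])
    Ei=np.linalg.inv(s["E"]); return Ei[:3,3],Ei[:3,:3]@d
def at_z(s,px,z):
    o,d=ray(s,px); return o+d*(z-o[2])/d[2]
def proj(s,P):
    c=s["E"]@np.append(P,1); return np.array([s["cx"]+s["f"]*c[0]/-c[2], s["cy"]-s["f"]*c[1]/-c[2]])
E
python3 - <<'E'
from h import *
print(get_clock(),get_eef_pos(),get_tcp_rot())
for c in ("scene","side","wrist"):
    s=snap(c); cv2.imwrite(f"pics/{c}0.png",s["frame"]); print(c,{k:s[k] for k in s if k not in("frame","E","extrinsics")},s["E"].round(3).tolist())
    for t in ("stand","spindle_top","clamp_tip","holder","tool","reel_a","reel_b","reel_c"):
        print(t,[(np.round(d["pixel"]).tolist(),round(d["confidence"],2)) for d in landmark_of(c,t)])
E
```

```text
0.0 [ 0.2069031  -0.64189494  0.230264  ] [ 9.87869048e-01  1.55286148e-01 -1.98400251e-04 -9.57069157e-04]
scene {'vfov': 47.085543313600056, 'cx': 256.3924294370851, 'cy': 200.01884111570988, 'f': np.float64(440.6698770331383)} [[0.64, 0.768, -0.014, -0.379], [-0.59, 0.503, 0.632, 0.228], [0.492, -0.396, 0.775, -1.625], [0.0, 0.0, 0.0, 1.0]]
stand [([250.0, 228.0], 0.79)]
spindle_top [([250.0, 208.0], 0.8)]
clamp_tip [([277.0, 187.0], 0.46)]
holder [([304.0, 172.0], 0.8)]
tool [([215.0, 183.0], 0.9), ([325.0, 134.0], 0.76), ([280.0, 142.0], 0.75), ([308.0, 159.0], 0.51)]
reel_a [([168.0, 243.0], 0.76), ([124.0, 283.0], 0.71)]
reel_b [([168.0, 243.0], 0.76), ([124.0, 283.0], 0.71)]
reel_c [([168.0, 243.0], 0.76), ([124.0, 283.0], 0.71)]
side {'vfov': 57.9894274259455, 'cx': 256.61915598127393, 'cy': 187.32066607379153, 'f': np.float64(346.45254953966156)} [[-0.957, -0.289, -0.003, 0.537], [0.162, -0.545, 0.823, -0.134], [-0.239, 0.787, 0.569, -0.92], [0.0, 0.0, 0.0, 1.0]]
stand [([260.0, 202.0], 0.93), ([312.0, 255.0], 0.22)]
spindle_top [([257.0, 178.0], 0.91)]
clamp_tip [([250.0, 
[... 296 characters left out ...]
9.0, 150.0], 0.51)]
wrist {'vfov': 63.02290877163981, 'cx': 250.71578556033458, 'cy': 190.38388737818138, 'T_tool_cam': array([[ 2.36281266e-04,  9.64380671e-01,  2.64518178e-01,
         6.71937962e-02],
       [ 9.99999770e-01, -3.95902115e-04,  5.50129055e-04,
         8.19669991e-04],
       [ 6.35257133e-04,  2.64517987e-01, -9.64380543e-01,
        -1.41948445e-01],
       [ 0.00000000e+00,  0.00000000e+00,  0.00000000e+00,
         1.00000000e+00]]), 'f': np.float64(313.1749714376566)} [[0.307, -0.952, -0.001, -0.676], [0.918, 0.296, -0.264, 0.034], [0.252, 0.081, 0.964, -0.378], [0.0, 0.0, 0.0, 1.0]]
stand []
spindle_top []
clamp_tip []
holder []
tool []
reel_a []
reel_b []
reel_c []
```

View pics/scene0.png

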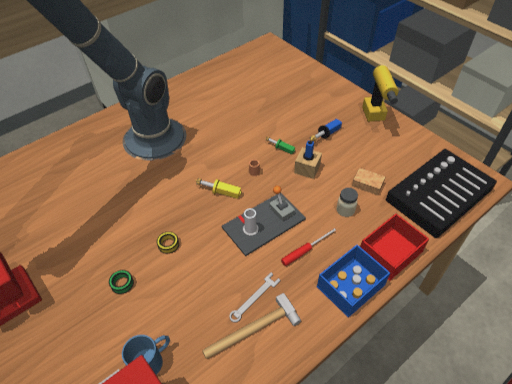

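View pics/side0.png

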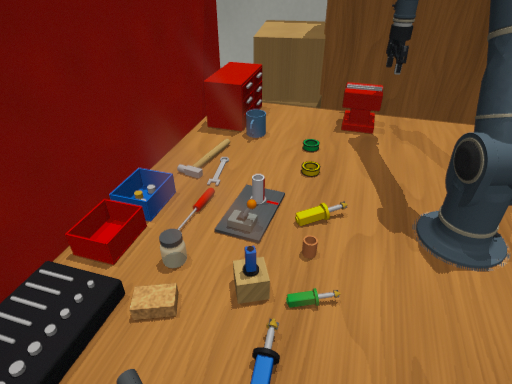

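The scene view shows four things like the tool: blue upright in the holder (308,152), a larger blue one lying at (328,130), green at (280,145) and yellow at (225,188). The smaller blue one in the holder is the one meant. There are two reels, green at (121,282) and yellow at (168,242), with no copper reel in sight. The offcut is at (254,168). The lever's ball is at (277,188) and the spindle top at (250,210). Next I triangulate these and check the holder tool from the wrist camera.

```bash
cat >> h.py <<'E'
def tri(obs):
    A=np.zeros((3,3));b=np.zeros(3)
    for s,px in obs:
        o,d=ray(s,px);d=d/np.linalg.norm(d);M=np.eye(3)-np.outer(d,d);A+=M;b+=M@o
    P=np.linalg.solve(A,b); return P,[np.round(proj(s,P)-px,1).tolist() for s,px in obs]
def down(yaw): # tool z down, finger closing axis (tool y) rotated by yaw from world y
    return (R.from_euler('z',yaw)*R.from_quat([1,0,0,0])).as_quat()
def lm(c,t,i=0): return landmark_of(c,t)
E
python3 - <<'E'
from h import *
a=snap("scene");b=snap("side")
for t,pa,pb in (("spindle_top",(250,208),(257,178)),("stand",(250,228),(260,202)),("clamp",(277,187),(250,203)),("tool",(308,159),(249,264)),("holder",(304,172),(253,288)),("green",(124,283),(309,150)),("yellow",(168,243),(308,171)) ):
    P,e=tri([(a,pa),(b,pb)]); print(t,P.round(3),e)
for c,s in (("scene",a),("side",b)):
  for t in ("offcut","jar"): print(c,t,[(at_z(s,d["pixel"],0).round(3),round(d["confidence"],2)) for d in landmark_of(c,t)])
print("yel tool",at_z(a,(225,188),0.02),at_z(a,(200,182),.02),"green tool",at_z(a,(280,145),.02))
from itertools import product
for x,y in product((.45,.55,.65),(-.3,0,.3)):
  print(x,y,[inverse_kinematics([x,y,.3],down(w)) is not None for w in (-1.57,-.8,0,.8,1.57)])
E
```

```text
spindle_top [0.55  0.017 0.1  ] [[1.1, 0.6], [1.2, -0.5]]
stand [0.548 0.01  0.008] [[-0.4, -0.2], [-0.4, 0.2]]
clamp [0.536 0.132 0.097] [[0.5, 0.2], [0.6, -0.2]]
tool [0.488 0.308 0.066] [[-0.7, -0.3], [-1.1, 0.4]]
holder [ 0.477  0.309 -0.007] [[-0.2, -0.1], [-0.4, 0.1]]
green [ 0.462 -0.378 -0.003] [[0.6, 0.4], [0.5, -0.3]]
yellow [ 0.437 -0.21   0.008] [[1.0, 0.7], [1.0, -0.5]]
scene offcut [(array([0.372, 0.17 , 0.   ]), 0.59)]
scene jar [(array([0.69, 0.29, 0.  ]), 0.58), (array([ 0.442, -0.208,  0.   ]), 0.21)]
side offcut [(array([0.367, 0.168, 0.   ]), 0.87)]
side jar [(array([0.683, 0.286, 0.   ]), 0.7), (array([0.571, 0.016, 0.   ]), 0.55)]
yel tool [0.37893998 0.04496345 0.02      ] [ 0.30426355 -0.0022206   0.02      ] green tool [0.34510978 0.31578876 0.02      ]
0.45 -0.3 [True, True, True, True, True]
0.45 0 [False, True, True, True, True]
0.45 0.3 [True, True, True, True, True]
0.55 -0.3 [True, True, True, True, True]
0.55 0 [True, True, True, True, True]
0.55 0.3 [True, True, True, True, True]
0.65 -0.3 [True, True, True, True, True]
0.65 0 [True, True, True, True, True]
0.65 0.3 [True, True, True, True, True]
```

Run:
```python
from h import *
goto([.57,.06,.30],down(0))
def look(n,ts):
    s=snap("wrist"); cv2.imwrite(f"pics/{n}.png",s["frame"])
    for t,z in ts: print(n,t,[(np.round(d["pixel"]).tolist(),round(d["confidence"],2),at_z(s,d["pixel"],z).round(4)[:2]) for d in landmark_of("wrist",t)])
look("w_stand",[("spindle_top",.092),("stand",0),("clamp_tip",.094)])
goto([.51,.31,.30],down(0))
look("w_hold",[("tool",.06),("holder",0)])
print(get_clock())
f=cv2.imread("pics/w_stand.png");g=cv2.imread("pics/w_hold.png")
cv2.imwrite("pics/both.png",cv2.resize(np.vstack([f,g]),None,fx=.78,fy=.78))
```

```text
w_stand spindle_top [([295.0, 178.0], 0.88, array([0.5563, 0.0077])), ([288.0, 166.0], 0.55, array([0.5704, 0.016 ])), ([51.0, 233.0], 0.21, array([0.4892, 0.2983]))]
w_stand stand [([291.0, 166.0], 0.96, array([5.53e-01, 4.00e-04]))]
w_stand clamp_tip [([193.0, 193.0], 0.79, array([0.5396, 0.1245]))]
w_hold tool [([136.0, 233.0], 0.7, array([0.4164, 0.4587])), ([448.0, 263.0], 0.7, array([0.3721, 0.041 ])), ([244.0, 187.0], 0.69, array([0.4788, 0.3157])), ([250.0, 274.0], 0.69, array([0.3551, 0.3092]))]
w_hold holder [([247.0, 176.0], 0.89, array([0.4794, 0.3128]))]
5.8
```

View pics/both.png

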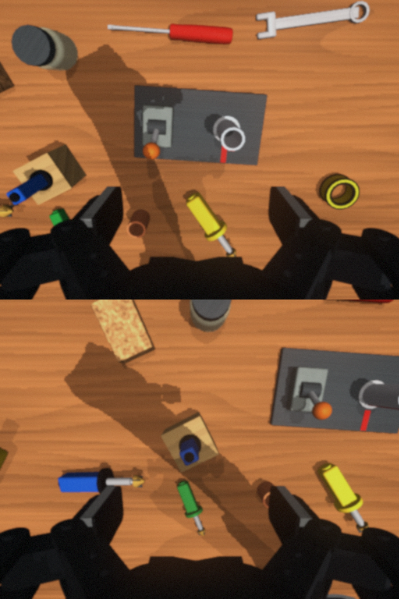

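The wrist pictures (half size) show the holder with the blue upright handle at (190,445) and the larger blue tool lying at (80,482). In the stand view the ring rim is at (229,132), with the red strip on its −x side and the ball at (151,151). Next come close, opposed views of the rim, so that calibration bias cancels.

```bash
cat > look.py <<'E'
from h import *
import pickle,sys
def view(c,yaw,z,off=.03):
    goto([c[0]+off*np.cos(yaw),c[1]+off*np.sin(yaw),z],down(yaw)); dwell(.3)
    return snap("wrist")
if __name__=="__main__":
    out={}
    for y in (-1.57,1.57):
        s=view((.553,.01),y,.24); out["st",y]=s
        for t,z in (("spindle_top",.092),("clamp_tip",.094)): print(t,y,[(np.round(d["pixel"]).tolist(),round(d["confidence"],2),at_z(s,d["pixel"],z).round(4)[:2]) for d in landmark_of("wrist",t)][:2])
        r=regions_of("wrist","stand"); s["reg"]=r[0]["region"] if r else None
    for y in (1.57,-1.57):
        s=view((.484,.31),y,.27); out["ho",y]=s
        for t,z in (("tool",.06),("holder",.0)): print(t,y,[(np.round(d["pixel"]).tolist(),round(d["confidence"],2),at_z(s,d["pixel"],z).round(4)[:2]) for d in landmark_of("wrist",t)][:3])
        r=regions_of("wrist","holder"); s["reg"]=r[0]["region"] if r else None
    pickle.dump(out,open("v.pkl","wb"))
    print(get_clock())
    tiles=[]
    for k,s in out.items():
        P=[.553,.01,.092] if k[0]=="st" else [.484,.31,.06]
        u,v=proj(s,P).astype(int); print(k,u,v); s2=s["frame"][max(v-75,0):v+75,max(u-100,0):u+100]; tiles.append(cv2.resize(s2,(400,300),interpolation=cv2.INTER_CUBIC))
    cv2.imwrite("pics/tiles.png",np.vstack([np.hstack(tiles[:2]),np.hstack(tiles[2:])]))
E
python3 look.py
```

```text
spindle_top -1.57 [([247.0, 204.0], 0.67, array([0.5574, 0.0057]))]
clamp_tip -1.57 [([270.0, 306.0], 0.89, array([0.5331, 0.1187]))]
spindle_top 1.57 [([251.0, 215.0], 0.7, array([0.5538, 0.0019]))]
clamp_tip 1.57 [([235.0, 80.0], 0.88, array([0.5395, 0.1268]))]
tool 1.57 [([136.0, 183.0], 0.73, array([0.3517, 0.3176])), ([246.0, 184.0], 0.64, array([0.4789, 0.3171])), ([174.0, 46.0], 0.64, array([0.4054, 0.4636]))]
holder 1.57 [([250.0, 174.0], 0.84, array([0.4834, 0.316 ]))]
tool -1.57 [([255.0, 194.0], 0.8, array([0.4788, 0.3143])), ([369.0, 184.0], 0.74, array([0.347, 0.301])), ([307.0, 295.0], 0.71, array([0.4119, 0.4479]))]
holder -1.57 [([254.0, 184.0], 0.81, array([0.4794, 0.3173]))]
17.2167
('st', -1.57) 251 207
('st', 1.57) 250 206
('ho', 1.57) 249 189
('ho', -1.57) 250 190
```

View pics/tiles.png

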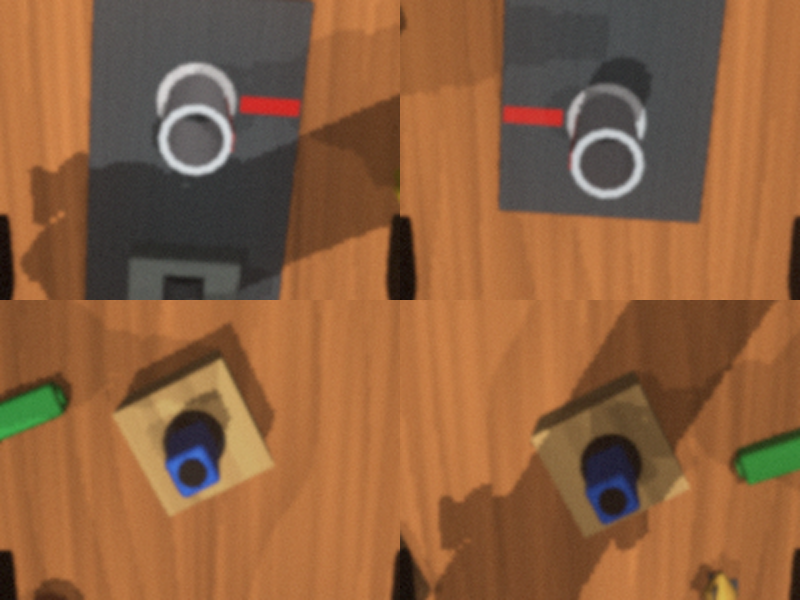

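The tiles show the rim at tile-1 (196,140) and tile-2 (606,163), the red strip towards −x, and the holder's top corners. The blue handle is upright and the holder is yawed by about 26°. I convert these to world coordinates.

Run:
```python
from h import *
import pickle
o=pickle.load(open("v.pkl","rb"))
org={("st",-1.57):(251,207,0,0),("st",1.57):(250,206,400,0),("ho",1.57):(249,189,0,300),("ho",-1.57):(250,190,400,300)}
def w(k,x,y,z):
    u,v,a,b=org[k]; return at_z(o[k],(u-100+(x-a)/2,v-75+(y-b)/2),z)[:2]
# ellipse fit of rim (bright pixels)
for k in (("st",-1.57),("st",1.57)):
    f=o[k]["frame"]; u,v=proj(o[k],[.553,.004,.092]).astype(int)
    g=f[v-45:v+45,u-45:u+45].min(2)
    c=cv2.HoughCircles(cv2.GaussianBlur(g,(3,3),0),cv2.HOUGH_GRADIENT_ALT,1,4,param1=150,param2=.6,minRadius=12,maxRadius=24)
    for q in (c[0] if c is not None else []): print(k,q, at_z(o[k],(q[0]+u-45,q[1]+v-45),.092).round(4), "r mm",q[2]/o[k]["f"]*np.linalg.norm(ray(o[k],(u,v))[0]-[.55,0,.092]))
a=("st",-1.57);b=("st",1.57)
print("rim eye",w(a,196,140,.092),w(b,606,163,.092))
def ang(p,q): d=q-p; return np.degrees(np.arctan2(d[1],d[0]))
z=.012
for k,p,q in ((a,(240,104),(300,108)),(b,(503,115),(562,118)),(b,(500,210),(700,222)),(b,(505,0),(500,210)),(b,(723,0),(700,222)),(a,(95,0),(85,300)),(a,(313,0),(283,300))):
    print(ang(w(k,*p,z),w(k,*q,z)).round(1),w(k,*p,z).round(4),w(k,*q,z).round(4))
print("holder")
for k,C in ((("ho",1.57),((113,410),(220,358),(273,465),(170,515))),(("ho",-1.57),((533,437),(638,385),(688,487),(585,537)))):
    P=np.array([w(k,*c,.06) for c in C]); print(P.mean(0).round(4),[round(ang(P[i],P[(i+1)%4])%90,1) for i in range(4)],[round(np.linalg.norm(P[i]-P[(i+1)%4]),4) for i in range(4)])
print("handle top",w(("ho",1.57),192,472,.124),w(("ho",-1.57),613,499,.124))
```

```text
('st', -1.57) [43.      44.      16.20583] [0.5552 0.0029 0.092 ] r mm 0.015677652722568977
('st', -1.57) [43.       25.       17.540829] [ 0.5552 -0.0161  0.092 ] r mm 0.01696914180530087
('st', 1.57) [48.       45.       15.976408] [0.5557 0.0047 0.092 ] r mm 0.015743280365311207
('st', 1.57) [48.       25.       17.871508] [0.5556 0.025  0.092 ] r mm 0.017610726723850542
rim eye [0.55517053 0.00390433] [0.55565975 0.00419838]
176.1 [0.5288 0.0062] [0.4921 0.0086]
-3.1 [0.4933 0.0071] [0.5293 0.0052]
-3.8 [ 0.4887 -0.0556] [ 0.6166 -0.064 ]
-93.8 [0.4974 0.0764] [ 0.4887 -0.0556]
-93.1 [0.6242 0.0763] [ 0.6166 -0.064 ]
85.6 [ 0.6145 -0.0563] [0.6297 0.141 ]
87.0 [ 0.4874 -0.0564] [0.4977 0.1409]
holder
[0.4796 0.3174] [np.float64(25.8), np.float64(26.6), np.float64(27.0), np.float64(26.2)] [np.float64(0.0678), np.float64(0.0699), np.float64(0.0683), np.float64(0.0714)]
[0.4787 0.3167] [np.float64(26.8), np.float64(26.7), np.float64(27.6), np.float64(25.5)] [np.float64(0.0675), np.float64(0.0681), np.float64(0.069), np.float64(0.0691)]
handle top [0.47947635 0.3168116 ] [0.47864765 0.31605055]
```

```bash
cat >> h.py <<'E'
SP=np.array([.5554,.0040]); SY=-.063
HO=np.array([.4792,.3170]); HY=.4625
def st(x,y): c,s=np.cos(SY),np.sin(SY); return SP+np.array([c*x-s*y,s*x+c*y])
E
python3 - <<'E'
from h import *
close(30)
p=st(-.075,.120); goto([*p,.2],down(SY)); move_l([*p,.078],.15)
r=move_l([*st(.030,.120),.078],.07,stop_force=14)
e=get_eef_pos(); print(r,e,(e[:2]-st(0,.12)), get_ft_force())
move_l([e[0]-.015,e[1],.078]); move_l([e[0]-.015,e[1],.24],.25)
goto([*(st(0,.06)+[.03,0]),.28],down(0)); s=snap("wrist"); print(get_clock())
print([(np.round(d["pixel"]).tolist(),round(d["confidence"],2),at_z(s,d["pixel"],.084).round(4)[:2]) for d in landmark_of("wrist","clamp_tip")], st(.034,.12))
cv2.imwrite("pics/clamp.png",s["frame"][80:300,80:400])
E
```

```text
True [0.57382266 0.12277971 0.07672209] [ 0.01086766 -0.00098222] [-1.82508733  0.39551614  1.14637929]
24.6583
[([200.0, 157.0], 0.96, array([0.6012, 0.1167]))] [0.59688755 0.12162136]
```

View pics/clamp.png

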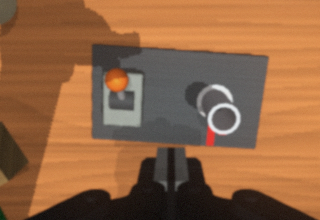

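The clamp picture shows the ball thrown over at (117,80), on the +x side. The push also ended on the limit stop, so the lever is locked. Next I grasp the tool.

Run:
```python
from h import *
ungrasp()
goto([*HO,.22],down(HY)); move_l([*HO,.079],.15)
f0=get_ft_force(); close(60); dwell(.3); print("open",get_opening(),get_grip_force(),get_ft_force()-f0, get_eef_pos())
move_l([*HO,.2],.15); print("opening",get_opening(),get_ft_force(),get_eef_pos(),get_clock())
goto([*SP,.235],down(HY)); dwell(.3); print(get_ft_force(),get_eef_pos(),get_tcp_rot(),down(HY))
s=snap("side"); cv2.imwrite("pics/held.png",cv2.resize(s["frame"][60:260,150:370],None,fx=3,fy=3))
for t in("tool","blade_tip"): print(t,[(np.round(d["pixel"]).tolist(),round(d["confidence"],2)) for d in landmark_of("side",t)], "exp",proj(s,[*SP,.235-.069]) if t!="tool" else proj(s,[*SP,.235-.019]))
a=snap("scene")
for t in("tool","blade_tip"): print(t,[(np.round(d["pixel"]).tolist(),round(d["confidence"],2)) for d in landmark_of("scene",t)], "exp",proj(a,[*SP,.235-.069])if t!="tool" else proj(a,[*SP,.235-.019]))
```

```text
open 0.2486561078443247 59.098379015922546 [-0.09141722 -0.48857289  4.93901717] [0.47934073 0.31723738 0.07929272]
opening 0.24226749712603773 [ 1.09491364  0.08190369 -2.10565591] [0.47838085 0.31676143 0.19896403] 29.5333
[-0.40117538  0.14566924 -0.76728644] [0.55541382 0.00496745 0.23482139] [ 9.73190400e-01  2.30000913e-01 -1.58701192e-04  2.48100528e-06] [0.97338066 0.22919443 0.         0.        ]
tool [([268.0, 354.0], 0.78), ([326.0, 211.0], 0.77), ([318.0, 296.0], 0.61), ([257.0, 181.0], 0.58), ([260.0, 134.0], 0.49)] exp [257.78633105 138.23944718]
blade_tip [([346.0, 203.0], 0.62), ([343.0, 291.0], 0.55), ([260.0, 156.0], 0.48), ([274.0, 319.0], 0.45)] exp [257.79857077 154.61662251]
tool [([323.0, 131.0], 0.87), ([214.0, 186.0], 0.6), ([249.0, 185.0], 0.46)] exp [247.53425353 185.73052245]
blade_tip [([246.0, 196.0], 0.59), ([195.0, 180.0], 0.51), ([310.0, 141.0], 0.48)] exp [248.05766037 197.55496994]
```

View pics/held.png

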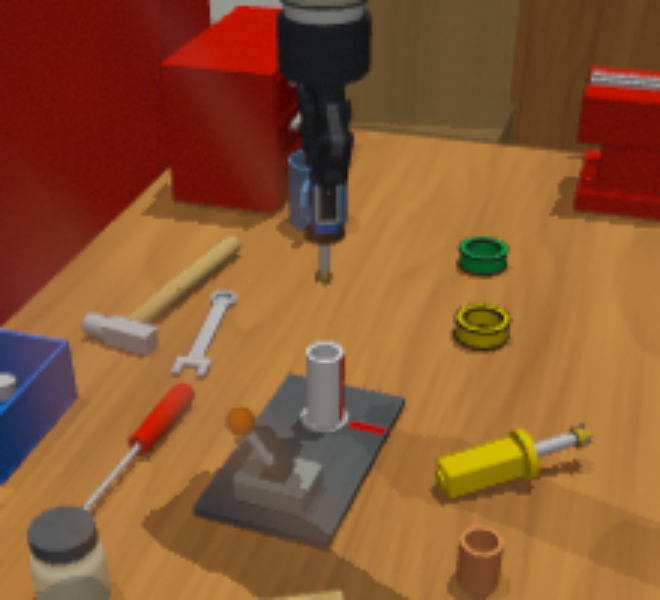

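The view shows the tool held upright over the spindle with its blade down, and the lever over. Now the deburring pass.

```bash
cat > deb.py <<'E'
from h import *
p0=st(-.009,0); q=down(HY)
move_l([*p0,.175],.1); dwell(.2); f0=get_ft_force()
r=move_l([*p0,.1515],.012,stop_force=7); dwell(.3)
print("down",r,get_eef_pos(),(get_ft_force()-f0).round(2))
if not r:
    L=[]
    for k in range(1,29):
        a=np.pi+2*np.pi*k/28
        r=move_l([*st(.009*np.cos(a),.009*np.sin(a)),.1515],.012,stop_force=9)
        if k%2==0: e=get_eef_pos(); L.append((k,*((e[:2]-SP)*1e3).round(1),round(e[2]*1e3,1),*(get_ft_force()-f0).round(1)))
        if r: print("stop",k); break
    dwell(.4)
    for l in L: print(*l)
    print(get_eef_pos(),get_clock(),get_opening())
E
python3 deb.py
```

```text
down False [0.54661628 0.00449673 0.15160342] [ 1.02 -1.04  2.43]
2 -8.2 -3.1 151.5 1.7 2.8 2.1
4 -6.2 -6.6 151.4 1.2 3.6 2.6
6 -2.7 -8.8 151.4 -1.0 3.3 2.8
8 1.5 -9.2 151.5 -1.2 2.3 2.3
10 5.2 -7.5 151.5 -3.1 0.8 2.6
12 7.9 -4.5 151.5 -2.9 0.5 2.1
14 9.1 -0.7 151.5 -2.9 -2.1 2.5
16 8.5 3.4 151.6 -2.4 -2.8 2.0
18 6.2 6.7 151.6 -0.4 -3.3 1.6
20 2.7 8.7 151.6 0.8 -3.0 2.6
22 -1.3 9.0 151.6 1.5 -3.0 1.8
24 -5.1 7.6 151.6 2.2 -1.2 2.5
26 -7.8 4.6 151.5 2.6 0.3 2.0
28 -9.1 0.7 151.5 3.0 1.7 1.7
[0.54633011 0.00465075 0.1514639 ] 44.0 0.24910487482880594
```

Contact was steady all round, at about 2.3 N vertical. Now I return the tool.

```bash
python3 - <<'E'
from h import *
e=get_eef_pos(); move_l([*st(-.004,0),.17],.05); move_l([*st(-.003,0),.24],.15)
goto([*HO,.2],down(HY)); dwell(.2)
print(move_l([*HO,.15],.1), move_l([*HO,.0795],.05,stop_force=8),get_eef_pos())
ungrasp(); dwell(.2); move_l([*HO,.25],.2)
s=snap("side"); cv2.imwrite("pics/back.png",cv2.resize(s["frame"][130:330,150:370],None,fx=3,fy=3))
# reels from two opposed wrist views
from look import view
for c in ((.44,-.21),(.462,-.378)):
    for y in (0,1.57):
        w=view(c,y,.22)
        print(c,y,[(np.round(d["pixel"]).tolist(),round(d["confidence"],2),at_z(w,d["pixel"],0).round(4)[:2]) for d in landmark_of("wrist","reel_a")])
        f=w["frame"]; hsv=cv2.cvtColor(f,cv2.COLOR_BGR2GRAY)
        cv2.imwrite(f"pics/r{int(-c[1]*100)}_{int(y)}.png",f)
        g=cv2.GaussianBlur(f,(3,3),0)[...,2]
        u,v=proj(w,[*c,.024])
        for q in (cv2.HoughCircles(g,cv2.HOUGH_GRADIENT_ALT,1,3,param1=120,param2=.5,minRadius=15,maxRadius=60) if 1 else [[]])[0][:8] if True else []:
            if np.hypot(q[0]-u,q[1]-v)<50: print("   circ",q.round(1),at_z(w,q[:2],.024).round(4)[:2],"r",round(q[2]/w["f"]*.33,4))
print(get_clock())
E
python3 - <<'E'
import cv2,numpy as np
I=[cv2.imread(f"pics/r{a}_{b}.png") for a in (21,37) for b in (0,1)]
cv2.imwrite("pics/rt.png",cv2.resize(np.vstack([np.hstack(I[:2]),np.hstack(I[2:])]),None,fx=.78,fy=.78))
E
```

```text
False False [0.47940835 0.31714391 0.07980752]
(0.44, -0.21) 0 [([260.0, 169.0], 0.91, array([ 0.4642, -0.2216])), ([400.0, 172.0], 0.89, array([ 0.4604, -0.3864]))]
   circ [259. 175.  29.] [ 0.4625 -0.2192] r 0.0305
   circ [280.  170.   43.8] [ 0.4682 -0.2423] r 0.0461
   circ [232.  172.   51.1] [ 0.4659 -0.1895] r 0.0539
   circ [220.  228.   40.7] [ 0.3997 -0.1746] r 0.0429
   circ [230.  157.   52.8] [ 0.4825 -0.1875] r 0.0556
(0.44, -0.21) 1.57 [([269.0, 195.0], 0.6, array([ 0.4627, -0.2187]))]
   circ [269.  201.   23.9] [ 0.4611 -0.2188] r 0.0252
   circ [259. 226.  51.] [ 0.45  -0.249] r 0.0537
   circ [253.  196.   39.5] [ 0.443  -0.2129] r 0.0416
   circ [275.  225.   44.8] [ 0.4685 -0.2477] r 0.0472
   circ [269.  181.   42.3] [ 0.4608 -0.1955] r 0.0446
(0.462, -0.378) 0 [([261.0, 190.0], 0.68, array([ 0.4605, -0.3899])), ([120.0, 186.0], 0.62, array([ 0.465 , -0.2212]))]
   circ [259.  195.   24.4] [ 0.4617 -0.3868] r 0.0257
   circ [277.  210.   51.2] [ 0.444  -0.4074] r 0.0539
(0.462, -0.378) 1.57 [([250.0, 196.0], 0.92, array([ 0.4619, -0.3877])), ([252.0, 42.0], 0.58, array([ 0.4634, -0.2178]))]
   circ [249.  194.   29.3] [ 0.4606 -0.3785] r 0.0308
   circ [251.  200.   29.6] [ 0.4628 -0.3856] r 0.0312
   circ [232.  218.   52.8] [ 0.441  -0.4071] r 0.0557
   circ [240.  218.   38.7] [ 0.4502 -0.4071] r 0.0408
57.4667
```

View pics/back.png

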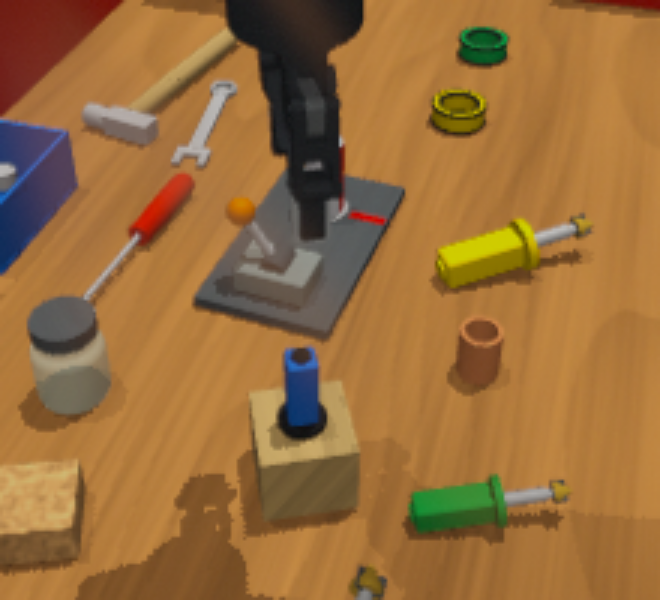

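View pics/rt.png

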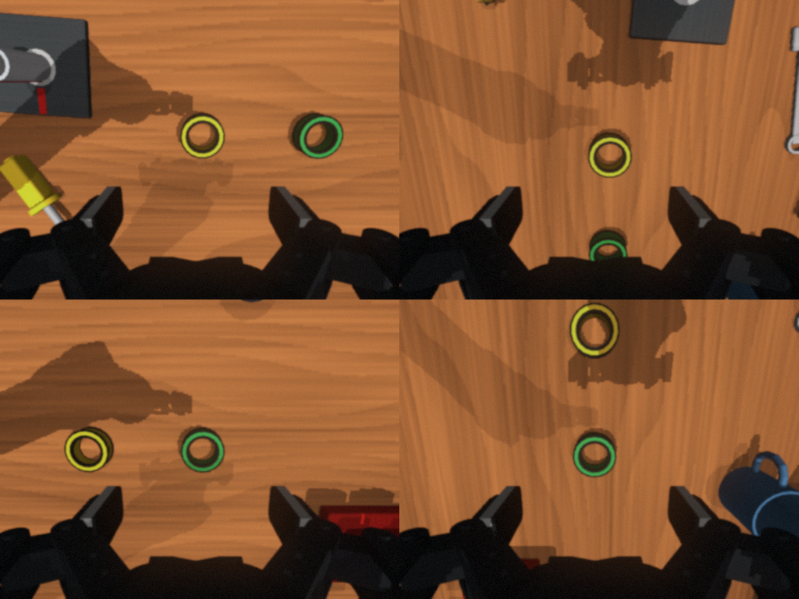

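The first picture shows the blue tool back upright in the holder at (300,400), with the lever over. In the second both reels lie free, and the yellow one has been knocked to about (0.462, −0.219); green is at (0.462, −0.386). There is no copper reel. I square-grasp each reel twice to centre it, then place it.

```bash
cat > reel.py <<'E'
from h import *
def place(c,zrel,zg=.003):
    for y in (0,1.57):
        goto([*c,.10],down(y)); move_l([*c,zg],.12,stop_force=10)
        close(25); dwell(.2)
        if y==0: ungrasp(); move_l([*c,.10],.2)
    print("grip",get_opening(),get_eef_pos(),get_clock())
    move_l([*c,.17],.2); print("lifted",get_opening(),get_grip_force())
    goto([*SP,.15],down(1.57)); dwell(.3)
    for i in range(14):
        a=2.4*i; d=.0008*np.sqrt(i); p=SP+d*np.array([np.cos(a),np.sin(a)])
        if i: move_l([*p,e[2]+.004],.05)
        r=move_l([*p,zrel],.05,stop_force=5); e=get_eef_pos(); print(i,r,e.round(4),get_ft_force().round(1))
        if not r or e[2]<zrel+.02: break
    else: return False
    return True
def check(n):
    ungrasp(); dwell(.2); e=get_eef_pos(); move_l([e[0],e[1],.2],.2)
    goto([*(st(-.05,-.2)),.28],down(1.57)); s=snap("side"); cv2.imwrite(f"pics/{n}.png",cv2.resize(s["frame"][130:250,200:340],None,fx=4,fy=4))
    print([(np.round(d["pixel"]).tolist(),round(d["confidence"],2),) for d in landmark_of("side","reel_a")],"exp",proj(s,[*SP,.012]),proj(s,[*SP,.036]),get_clock())
E
python3 - <<'E'
from reel import *
if place((.462,-.219),.033): check("y1")
E
```

```text
grip 0.7424920604084222 [ 0.46239476 -0.21915753  0.00412595] 63.9417
lifted 0.7374757482360164 27.857903307303786
0 False [0.5555 0.004  0.0332] [-0.7 -0.  -1.3]
[([256.0, 198.0], 0.63), ([310.0, 148.0], 0.5)] exp [257.83207504 199.44648746] [257.82722869 192.9619046 ] 71.2
```

Run:
```python
from reel import *
from look import view
w=view((.462,-.386),1.57,.22)
D=[at_z(w,d["pixel"],0)[:2] for d in landmark_of("wrist","reel_b")]; print(D)
c=min(D,key=lambda p:np.hypot(p[0]-.462,p[1]+.386))
if place(c,.040): check("g1")
a=snap("scene"); cv2.imwrite("pics/scene_end.png",a["frame"])
```

```text
[array([ 0.46130548, -0.38997572])]
grip 0.7393675302491541 [ 0.46169928 -0.39036569  0.00427928] 78.6083
lifted 0.7438231867142167 27.962741050869226
0 False [0.5555 0.004  0.0403] [-1.1 -0.1  1.6]
[([252.0, 287.0], 0.68), ([256.0, 200.0], 0.44)] exp [257.83207504 199.44648746] [257.82722869 192.9619046 ] 86.2333
```

View pics/g1.png

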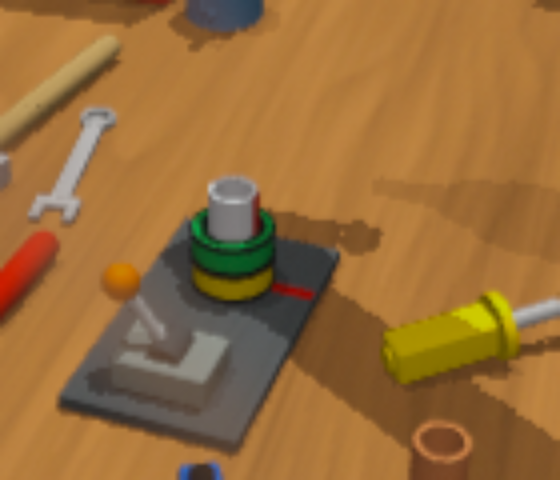

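View pics/scene_end.png

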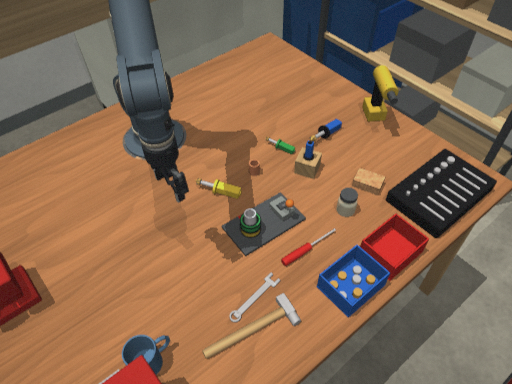

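Both reels sit level on the spindle, green on yellow. The lever is thrown over, the tool stands in its holder, and no copper reel is visible in either view.

```bash
python3 -c "
from bench import *
print(close_job(),get_clock())"
```

```text
the job is handed in; nothing more can be done
the job is handed in; nothing more can be done
```

The job is handed in: clamp lever locked, rim deburred one full anticlockwise circle from the mark, tool back upright in its holder, and both reels present (yellow, then green) on the spindle; no copper reel was visible, the other bench items looked undisturbed in the last picture, and no verdict was returned.

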